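# Load-test two valve springs and reject the tired one

## Robot

A 6-joint arm with a two-finger parallel gripper is mounted at the origin on a cart in front of the work surface, level with it; the furniture and walls round the work are solid. World frame = base frame: x ahead of the robot, y to its left, z up, the work surface at z = 0. Lengths are in m, angles in rad, forces in N, time in s.
With the tool pointing down it reaches from about 0.35 to 0.975 m from the base axis. Payload 4.9 kg.
Tool frame: the origin (TCP) lies midway between the tips of the shut fingers; the grasp point (between the pads) lies 19 mm behind it; z points along the fingers, y is the line along which they close (so a half turn about z gives the same grasp; the last joint's range is limited). The gripper opens to 85 mm and grips with 20 to 120 N. Pads are 22 mm wide; open, the fingers measure 114 mm over their backs; the gripper's body (76 mm by 85 mm) begins 54 mm behind the grasp point. The pads swing forward as they close: fully open they stand 13 mm farther back than shut.
Start: joints at [-1.247, 0.053, 1.613, -0, 1.476, -0.119], TCP at [0.268, -0.565, 0.208] pointing down, gripper open.
Joint ranges: [-3.01, 3.01], [-1.01, 2.22], [0.06, 2.58], [-1.02, 4.17], [0.09, 2.62], [-3.14, 3.14]. Speed limits (rad/s): [2.57, 2.57, 3.14, 3.14, 3.14, 3.14].

## Interface

Orientations are given as a rotation vector (axis times angle).
In Python, from station import ctrl, optics, job gives the robot as it stands.
- The arm moves only by the shell command python3 -m jog 'ROWS' [OPENING] [FORCE]. ROWS is JSON, a list of rows, each a list of 2 entries, a list of its own where there are three numbers: the shift along the tool's x, y, z in m, then the turn, a rotation vector about the tool's x, y, z in rad. A call has 1 to 5 rows; each row is the pose to reach, as a shift and turn from the pose commanded when the call began, along the tool's axes at that moment; what a row does not reach only later rows make up. A row lasts 1/10 s, in which the tool goes at most 50 mm and 8.59 degrees, less where a joint would pass 70% of its speed; a pose out of reach is approached as far as the arm can. A call with a gripper value outside its range is refused whole. OPENING is the opening, from 0 (shut) to 1 (fully open), set as the call begins (- or left out, the last holds). The fingers move at their own pace and stop on an object; FORCE is the grip in N (left out, the last holds). Time passes only in rows, so rows that repeat a pose let the fingers close. It gives the time, the measured TCP pose, the force, the opening and the grip force at its end, in the units of the state.
- ctrl.get_obs(): the state, without advancing time (a new reading comes with each control period).
- optics.get_image(name): name is "scene" or "side" or "wrist"; returns a dict with "image" (420x560x3 uint8, blue, green, red), "fx", "fy", "cx", "cy" (pixels), "rvec" (rotation vector, rad) and "tvec" (3), from world to camera coordinates, as OpenCV has them; the wrist camera has in their place "mount" (4x4, takes a point from camera to tool coordinates, whose origin is the TCP and whose axes are the flange's). Camera axes: x right, y down, z forward; pixel columns grow to the right and rows downward; lengths in m; the calibration is good to about 2 mm. A picture is of the moment at which its call begins: read the wrist's pose just before it. There is no depth.
- job.finish_job(): hands the job in; it is judged then, once.
The state is a dict: "t": time; "q": joint angles; "dq": joint speeds; "effort": joint torques, N m; "tool_pos": TCP position; "tool_rot": TCP orientation; "contact_force": force on the tool from outside, world axes, zero at the start; "wrist_torque": the same for the moment, N m; "opening": finger opening in m; "grip_force": force on a finger pad.
Only numpy, scipy, OpenCV 4.12 (cv2) and the standard library are available. Lean on these libraries where they do the work, as an engineer would, in place of code of your own. Each camera call takes 0.05 s, during which the arm holds its last target. There are 200 camera calls.

## Task

Load-test the two valve-spring cartridges where they stand on the tester, the left one first and then the right one: press straight down on the cap with about 12 N (never more than 20 N) and hold that for a second, to see whether the top of the cap stays above the reference bar's top edge or sinks below it. Then take out the tired spring, the one that sank below the mark, and set it down upright in the steel tray without dropping it; leave the good one in its seat and do not disturb the little dish or the bur stand.

Things in the scene. Friction and masses are not known exactly. Their poses are not given: they have to be found in the camera images.
- tester: fixed grey base plate 100 x 240 x 14 mm with two round seats side by side; origin: centre of its underside on the desk, x away from the robot, y to the left along the row of seats, turned by up to 0.15 rad. Two posts 210 mm apart (up to 71 mm above the desk) carry the reference bar along its far side. A shelf overhangs the desk beyond x = 0.62 at 0.2 to 0.26 m: keep the wrist clear of it
- seat_left (a point): centre of the floor of the left seat as seen by the robot (the +y one): a round recess 37 mm in diameter and 6 mm deep, its floor 8 mm above the desk; 55 mm to the left of and 20 mm nearer the robot than the middle of the tester
- seat_right (a point): the same for the right seat, 110 mm from the left one
- mark (a point): reference mark: middle of the top edge of the aluminium bar, 69 mm above the desk, 59 mm behind the line of the seats. An unloaded cap's top stands 9 mm above it (78 mm above the desk)
- spring_1: first cartridge: valve-spring cartridge, 70 mm tall, standing loose in either of the tester's seats: steel barrel 34 mm in diameter from 0 to 36 mm (grip across it, 26 mm up), open coil, aluminium cap 30 mm in diameter from 51 to 70 mm. Origin: centre of the underside, z up along the axis; 0.14 to 0.25 kg. The two look the same; only loading shows which is tired.
- spring_2: second cartridge: the same description as spring_1 (same size, same looks)
- cap_1 (a joint): first cartridge: how far its cap is pressed down, m; 0 free, hard stop at 0.015. Springs back: one cartridge is sound (2 N per mm, sinks 6 mm under 12 N), the other tired (1 N per mm, sinks 12 mm); nothing visible tells which
- cap_2 (a joint): second cartridge: how far its cap is pressed down, m; 0 free, hard stop at 0.015. Springs back: one cartridge is sound (2 N per mm, sinks 6 mm under 12 N), the other tired (1 N per mm, sinks 12 mm); nothing visible tells which
- cap_1_top (a point): centre of the flat top of the first cartridge's cap
- cap_2_top (a point): centre of the flat top of the second cartridge's cap
- tray: shallow loose stainless instrument tray, outside 184 mm along its own x by 116 mm along its own y, rim 14 mm high, floor 2 mm thick; origin: centre of its underside. Lies to the left of the tester with its x axis roughly along world y. The end at its +x is taken by the dish; the middle and the -x half are free
- dappen_dish: small glass dish 32 x 32 x 22 mm standing in the tray, centred about 65 mm from the tray's middle towards its +x end; origin: centre of its underside; leave alone
- bur_block: bur stand 62 x 30 mm, 40 mm high with its burs, standing about 145 mm to the left of the tester's middle; origin: centre of its underside; leave alone
Not all that is in view belongs to the job. What is shaped like the spring_2 but yellow is not meant.

How it is judged:
On the way, in this order (a step that is already met when the one before it is completed fails the run):
1. the spring in the left seat is loaded by the fingers with 9 to 20 N for half a second (((contact force between the fingers and spring_1 between 9 and 20 N and value of joint cap_1 above 0.003 m and horizontal distance between spring_1 and seat_left below 0.008 m and angle between spring_1's own z axis and vertical below 0.15 rad) or (contact force between the fingers and spring_2 between 9 and 20 N and value of joint cap_2 above 0.003 m and horizontal distance between spring_2 and seat_left below 0.008 m and angle between spring_2's own z axis and vertical below 0.15 rad))), for 0.5 s.
2. then the spring in the right seat is loaded by the fingers with 9 to 20 N for half a second (((contact force between the fingers and spring_1 between 9 and 20 N and value of joint cap_1 above 0.003 m and horizontal distance between spring_1 and seat_right below 0.008 m and angle between spring_1's own z axis and vertical below 0.15 rad) or (contact force between the fingers and spring_2 between 9 and 20 N and value of joint cap_2 above 0.003 m and horizontal distance between spring_2 and seat_right below 0.008 m and angle between spring_2's own z axis and vertical below 0.15 rad))), for 0.5 s.
3. the tired spring is lifted out of its seat by the fingers (height (world z) of spring_1 above 0.025 m and contact force between the fingers and spring_1 above 0.5 N), for 0.1 s.
At the end, for the whole second after the job is handed in: Tired spring upright (0.15 rad), at rest on the tray floor (underside under 6 mm above tray's), axis within 78 mm of tray's middle along, 42 mm across; good spring upright (0.1 rad), at rest in a tester seat (5 mm of centre, underside under 11.5 mm above desk) (x of spring_1 in the frame of tray between -0.078 and 0.078 m and y of spring_1 in the frame of tray between -0.042 and 0.042 m and z of spring_1 in the frame of tray below 0.006 m and angle between spring_1's own z axis and vertical below 0.15 rad and linear speed of each of spring_1, spring_2 below 0.02 m/s and (horizontal distance between spring_2 and seat_left below 0.005 m or horizontal distance between spring_2 and seat_right below 0.005 m) and height (world z) of spring_2 below 0.0115 m and angle between spring_2's own z axis and vertical below 0.1 rad); the robot touches nothing.
It fails at once if a spring is pressed with more than 20 N (the tired one) (contact force between the fingers and spring_1 above 20 N and value of joint cap_1 above 0.002 m).
It fails at once if a spring is pressed with more than 20 N (the good one) (contact force between the fingers and spring_2 above 20 N and value of joint cap_2 above 0.002 m).
It fails at once if the tired spring is dropped: it falls free faster than 0.4 m/s, some 8 mm of fall (contact force between anything else and spring_1 below 0.05 N and linear speed of spring_1 above 0.4 m/s).
It fails at once if the good spring is lifted out of its seat (height (world z) of spring_2 above 0.03 m).
It fails at once if the dish or the bur stand is shifted by more than 30 mm or tipped over (distance of any of dappen_dish, bur_block from where it was at the start of the episode above 0.03 m or angle between any of dappen_dish, bur_block's own z axis and vertical above 0.5 rad).
It also fails if it takes over 72 s, if anything falls off the work surface, if the arm or the gripper's body presses on something with over 40 N, if the wrist force passes 120 N, or if a joint passes its speed limit or range.

## Working session

There is one attempt and no reset: what is moved stays moved. The work goes in short steps, Python scripts to look and compute and a shell command to move; the robot and the scene stay as the last step left them, time stands still between calls to the robot, and variables do not carry over. Pictures are saved under pics/ and viewed, at most 13 in all, crops included, and the job is handed in when it is done.

```bash
mkdir -p pics; cat > h.py <<'E'
import numpy as np, cv2
from scipy.spatial.transform import Rotation as R
from station import ctrl, optics, job
def cam(n):
    o=ctrl.get_obs(); d=optics.get_image(n)
    K=np.array([[d['fx'],0,d['cx']],[0,d['fy'],d['cy']],[0,0,1]])
    if n=='wrist':
        T=np.eye(4);T[:3,:3]=R.from_rotvec(o['tool_rot']).as_matrix();T[:3,3]=o['tool_pos'];M=T@np.array(d['mount']);Rc,c=M[:3,:3],M[:3,3]
    else:
        Rw=R.from_rotvec(np.ravel(d['rvec'])).as_matrix();Rc=Rw.T;c=-Rc@np.ravel(d['tvec'])
    return d['image'],(K,Rc,c)
def ray(C,u,v,z):
    K,Rc,c=C; r=Rc@np.linalg.solve(K,[u,v,1.]); return c+r*(z-c[2])/r[2]
def proj(C,p):
    K,Rc,c=C; x=K@(Rc.T@(np.array(p)-c)); return x[:2]/x[2]
def totool(dw):
    return R.from_rotvec(ctrl.get_obs()['tool_rot']).as_matrix().T@np.array(dw)
E
python3 - <<'E'
from h import *
for n in('scene','side'):
    im,C=cam(n);cv2.imwrite(f'pics/{n}0.png',im);print(n,C[2],C[1][:,2],C[0][0,0])
o=ctrl.get_obs();print({k:np.round(v,3) for k,v in o.items()}); print(R.from_rotvec(o['tool_rot']).as_matrix().round(3))
d=optics.get_image('wrist');print(d['mount'])
E
```

```text
scene [0.09058547 0.64458429 0.56719154] [ 0.50491685 -0.63885369 -0.58045236] 405.2403236511608
side [ 0.50753876 -0.58876686  0.64612848] [ 0.032015    0.77473072 -0.63148029] 421.1238138957849
{'t': np.float64(0.1), 'q': array([-1.247,  0.053,  1.614, -0.   ,  1.476, -0.119]), 'dq': array([-0.   , -0.002, -0.003,  0.001,  0.002,  0.001]), 'effort': array([ 1.0000e-03, -3.9490e+01, -3.7136e+01, -0.0000e+00,  4.0000e-03,
       -0.0000e+00]), 'tool_pos': array([ 0.268, -0.564,  0.207]), 'tool_rot': array([-3.063, -0.689,  0.   ]), 'contact_force': array([0.825, 0.887, 0.023]), 'wrist_torque': array([-0.027, -0.006, -0.022]), 'grip_force': np.float64(0.0), 'opening': np.float64(0.086)}
[[ 0.904  0.428 -0.001]
 [ 0.428 -0.904  0.002]
 [ 0.    -0.002 -1.   ]]
[[ 1.71884102e-03 -9.45300845e-01 -3.26195275e-01  8.47078834e-02]
 [ 9.99998521e-01  1.60627852e-03  6.14423488e-04 -1.72663657e-03]
 [-5.68545782e-05 -3.26195849e-01  9.45302208e-01 -1.66667975e-01]
 [ 0.00000000e+00  0.00000000e+00  0.00000000e+00  1.00000000e+00]]
```

View pics/scene0.png

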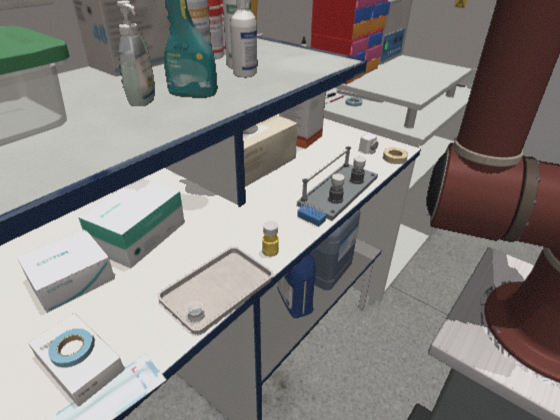

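View pics/side0.png

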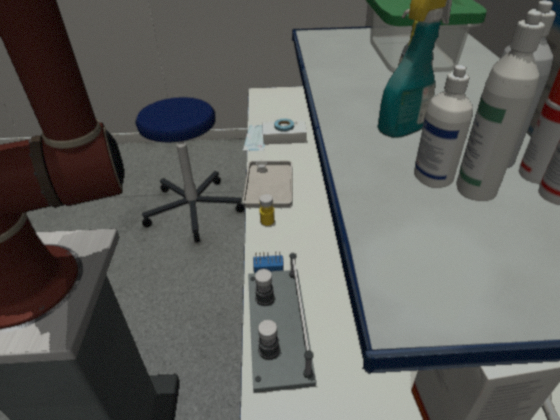

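The scene view shows the left cap at about (338,180), the right cap at (359,162), and the tray spanning (162,295) to (270,272), with the dish at (195,311). In the side view the caps are at (263,275) and (268,327), and the tray is at (245-293, 162-205).

```bash
python3 - <<'E'
from h import *
cs={n:cam(n)[1] for n in('scene','side')}
def p(n,u,v,z): print(n,(u,v),ray(cs[n],u,v,z).round(3))
p('scene',338,178,.078);p('side',263,273,.078)
p('scene',359,159,.078);p('side',268,325,.078)
for u,v in((163,294),(235,251),(271,272),(195,327)):p('scene',u,v,.014)
for u,v in((250,162),(293,162),(290,204),(244,204)):p('side',u,v,.014)
p('scene',195,306,.024); p('side',263,166,.024)
p('scene',312,213,.03); p('side',268,262,.03)
p('scene',270,230,.06); p('side',266,203,.07)
p('scene',305,180,.07); p('side',293,258,.07)
E
```

```text
scene (338, 178) [ 0.483 -0.072  0.078]
side (263, 273) [ 0.488 -0.074  0.078]
scene (359, 159) [ 0.492 -0.185  0.078]
side (268, 325) [ 0.494 -0.185  0.078]
scene (163, 294) [0.562 0.379 0.014]
scene (235, 251) [0.543 0.213 0.014]
scene (271, 272) [0.448 0.213 0.014]
scene (195, 327) [0.463 0.391 0.014]
side (250, 162) [0.456 0.393 0.014]
side (293, 162) [0.574 0.384 0.014]
side (290, 204) [0.554 0.2   0.014]
side (244, 204) [0.443 0.209 0.014]
scene (195, 306) [0.489 0.366 0.024]
side (263, 166) [0.492 0.355 0.024]
scene (312, 213) [0.486 0.023 0.03 ]
side (268, 262) [ 0.497 -0.002  0.03 ]
scene (270, 230) [0.495 0.159 0.06 ]
side (266, 203) [0.497 0.138 0.07 ]
scene (305, 180) [ 0.544 -0.026  0.07 ]
side (293, 258) [ 0.545 -0.033  0.07 ]
```

```bash
python3 -m jog '[[[0.037,-0.032,0.005],[0,0,0.13]],[[0.074,-0.064,0.01],[0,0,0.26]],[[0.111,-0.096,0.015],[0,0,0.38]],[[0.148,-0.128,0.02],[0,0,0.38]],[[0.185,-0.16,0.025],[0,0,0.38]]]' 0; python3 - <<'E'
from h import *
print(totool(np.array([.486,-.073,.15])-ctrl.get_obs()['tool_pos']).round(3))
E
```

```text
t: 0.75
tool_pos: [0.3667, -0.3391, 0.1826]
tool_rot: [3.14, 0.098, 0.0]
contact_force: [0.4, -1.2, 0.4]
opening: 0.0127
grip_force: 0.0
[ 0.136 -0.258  0.033]
```

```bash
python3 -m jog '[[[0.022,-0.043,0.005],[0,0,0]],[[0.044,-0.086,0.01],[0,0,0]],[[0.066,-0.129,0.015],[0,0,0]],[[0.088,-0.172,0.02],[0,0,0]],[[0.11,-0.21,0.025],[0,0,0]]]' >/dev/null;  python3 -m jog '[[[0.013,-0.024,0.004],[0,0,0]],[[0.026,-0.048,0.008],[0,0,0]],[[0.026,-0.048,0.008],[0,0,0]],[[0.026,-0.048,0.008],[0,0,0]]]'; python3 - <<'E'
from h import *
im,C=cam('wrist');cv2.imwrite('pics/w1.png',im);print(C[2])
for p in([.486,-.073,.078],[.493,-.185,.078]):print(proj(C,p))
E
```

```text
t: 1.65
tool_pos: [0.4858, -0.0746, 0.1498]
tool_rot: [3.14, 0.101, -0.001]
contact_force: [0.5, 0.5, -0.4]
opening: 0.0004
grip_force: 0.0
[ 0.56963558 -0.06737348  0.31638158]
[276.83091894 208.32448018]
[436.45060119 208.82757735]
```

View pics/w1.png

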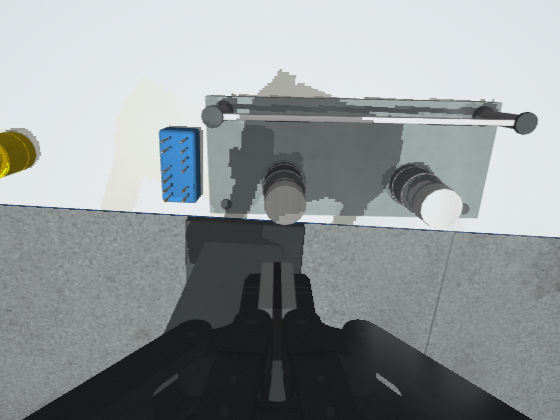

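Wrist view: left cap top is at about (285,205), right cap top at (440,207), and the post tops at (212,116) and (526,123).

```bash
python3 - <<'E'
from h import *
im,C=cam('wrist');g=cv2.cvtColor(im,cv2.COLOR_BGR2GRAY)
c=cv2.HoughCircles(g[160:260,240:500],cv2.HOUGH_GRADIENT,1,60,param1=80,param2=14,minRadius=17,maxRadius=26)
for u,v,r in c[0]: print(u+240,v+160,r,ray(C,u+240,v+160,.078).round(4))
P=[ray(C,*q,.071) for q in((212,116),(526,123))]
print(np.round(P,4)); d=P[0]-P[1];print(np.linalg.norm(d)); d/=np.linalg.norm(d)
m=(P[0]+P[1])/2; x=np.array([d[1],-d[0],0])
for s in(1,-1):print('seat',m-x*.059+s*.055*d, 'yaw',np.arctan2(-d[0],d[1]))
E
```

```text
283.5 206.5 21.0 [ 0.4876 -0.0782  0.078 ]
422.5 195.5 23.2 [ 0.5019 -0.174   0.078 ]
[[ 0.5456 -0.0266  0.071 ]
 [ 0.5546 -0.2362  0.071 ]]
0.20983883840152553
seat [ 0.48878664 -0.07896325  0.071     ] yaw 0.0428443127486093
seat [ 0.49349808 -0.1888623   0.071     ] yaw 0.0428443127486093
```

```bash
python3 -m jog '[[[0.002,0.004,0.02],[0,0,0]],[[0.002,0.004,0.04],[0,0,0]],[[0.002,0.004,0.06],[0,0,0]],[[0.002,0.004,0.066],[0,0,0]],[[0.002,0.004,0.066],[0,0,0]]]'; python3 -m jog '[[[0,0,0.002],[0,0,0]],[[0,0,0.004],[0,0,0]],[[0,0,0.006],[0,0,0]],[[0,0,0.006],[0,0,0]]]'; python3 -m jog '[[[0,0,0.002],[0,0,0]],[[0,0,0.004],[0,0,0]],[[0,0,0.004],[0,0,0]]]'
```

```text
t: 2.25
tool_pos: [0.4872, -0.0793, 0.0831]
tool_rot: [-3.14, -0.096, 0.003]
contact_force: [1.2, -0.8, 0.5]
opening: -0.0001
grip_force: 0.0
t: 2.65
tool_pos: [0.4883, -0.0787, 0.0781]
tool_rot: [3.14, 0.099, 0.001]
contact_force: [0.5, 0.8, -1.4]
opening: -0.0002
grip_force: 0.0
t: 2.95
tool_pos: [0.4879, -0.0786, 0.0735]
tool_rot: [-3.14, -0.099, 0.001]
contact_force: [0.4, -0.5, -0.1]
opening: 0.0003
grip_force: 0.0
```

```bash
python3 - <<'E'
from h import *
a,_=cam('wrist');b,C=cam('side');print(proj(C,[.4885,-.0787,.074]))
a=a[130:330,180:480];b=b[220:370,200:350]
cv2.imwrite('pics/c1.png',np.hstack([cv2.resize(a,(450,300)),cv2.resize(b,(300,300))]))
print(ctrl.get_obs()['contact_force'])
E
```

```text
[263.56566453 276.46061139]
[-0.29691302  0.53173298  0.19476312]
```

View pics/c1.png

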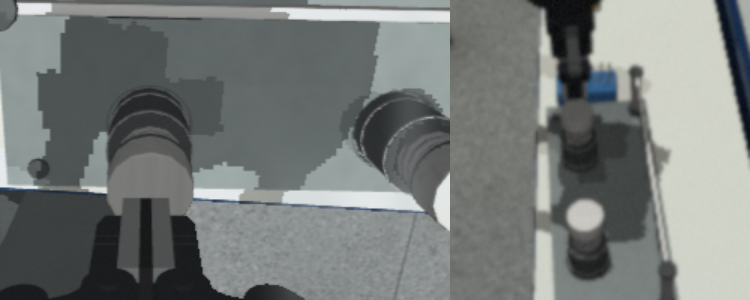

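The crop shows the fingertips right at the cap top, seemingly just above it, with no force yet. I'll continue down in small steps.

```bash
python3 -m jog '[[[0,0,0.001],[0,0,0]],[[0,0,0.002],[0,0,0]],[[0,0,0.002],[0,0,0]]]'; python3 -m jog '[[[0,0,0.001],[0,0,0]],[[0,0,0.002],[0,0,0]],[[0,0,0.002],[0,0,0]]]';  python3 - <<'E'
from h import *
a,C=cam('wrist');b,D=cam('side');o=ctrl.get_obs()
print(proj(C,o['tool_pos']),proj(C,[.4885,-.0787,.078]),o['contact_force'],o['tool_pos'],o['effort'])
a=a[180:330,190:390];b=b[240:300,230:300]
cv2.imwrite('pics/c2.png',np.hstack([cv2.resize(a,(400,300)),cv2.resize(b,(350,300),interpolation=cv2.INTER_CUBIC)]))
E
```

```text
t: 3.35
tool_pos: [0.4881, -0.0787, 0.0717]
tool_rot: [-3.14, -0.099, 0.0]
contact_force: [-0.0, 1.0, -0.8]
opening: -0.0001
grip_force: 0.0
t: 3.65
tool_pos: [0.488, -0.0787, 0.0697]
tool_rot: [-3.14, -0.099, 0.001]
contact_force: [-0.9, -0.0, -0.5]
opening: -0.0002
grip_force: 0.0
[280.07409243 255.13830096] [280.28016846 262.00777694] [ 0.01794329 -0.61297626  0.60089211] [ 0.48815061 -0.07869158  0.06987414] [ 1.12319893e-03 -2.78749287e+01 -3.37809169e+01  2.19710978e-04
  1.68947376e-03 -4.70770703e-05]
```

View pics/c2.png

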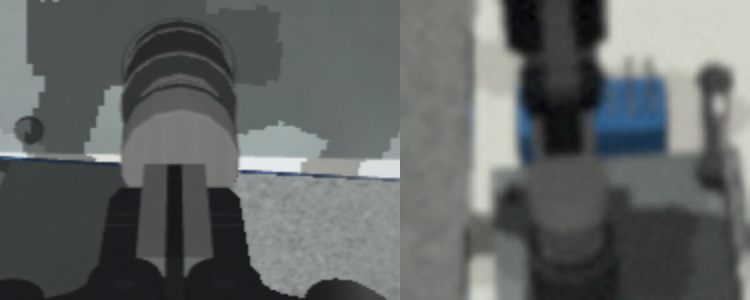

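The tip is visually still at cap-top height and the cap is not depressed, so the fingers' real tips sit a few mm higher than the TCP. Going on down in 1 mm rows.

```bash
for i in 1 2; do :; done; python3 -m jog '[[[0,0,0.001],[0,0,0]],[[0,0,0.002],[0,0,0]],[[0,0,0.002],[0,0,0]]]'; python3 -m jog '[[[0,0,0.001],[0,0,0]],[[0,0,0.002],[0,0,0]],[[0,0,0.002],[0,0,0]]]'; python3 -m jog '[[[0,0,0.001],[0,0,0]],[[0,0,0.002],[0,0,0]],[[0,0,0.002],[0,0,0]]]'
```

```text
t: 4.05
tool_pos: [0.488, -0.0787, 0.0677]
tool_rot: [-3.14, -0.099, 0.001]
contact_force: [-0.5, -1.9, 0.1]
opening: -0.0
grip_force: 0.0
t: 4.35
tool_pos: [0.4881, -0.0787, 0.0657]
tool_rot: [-3.14, -0.099, 0.0]
contact_force: [-0.2, 0.9, 0.1]
opening: -0.0001
grip_force: 0.0
t: 4.65
tool_pos: [0.488, -0.0787, 0.0637]
tool_rot: [-3.14, -0.099, 0.001]
contact_force: [0.6, 0.9, 0.0]
opening: -0.0
grip_force: 0.0
```

```bash
python3 - <<'E'
from h import *
a,C=cam('wrist');b,D=cam('side');s,S=cam('scene');o=ctrl.get_obs()
for X in(C,D,S):print(proj(X,o['tool_pos']),proj(X,[.4885,-.0787,.078]),proj(X,[.4885,-.0787,.063]))
a=a[180:330,190:390];b=b[230:300,230:300];s=s[130:230,280:380]
r=lambda i:cv2.resize(i,(250,250),interpolation=cv2.INTER_CUBIC)
cv2.imwrite('pics/c3.png',np.hstack([cv2.resize(a,(333,250)),r(b[:,:65]),r(s)])[:,:800])
E
```

```text
[280.09580405 255.06285636] [280.38356484 267.94227434] [280.11195633 253.74214984]
[263.67931602 280.2089903 ] [263.45669522 274.95731202] [263.86160892 280.54334834]
[337.01010879 181.32085456] [337.49537692 176.15853207] [336.86783868 181.61734557]
```

View pics/c3.png

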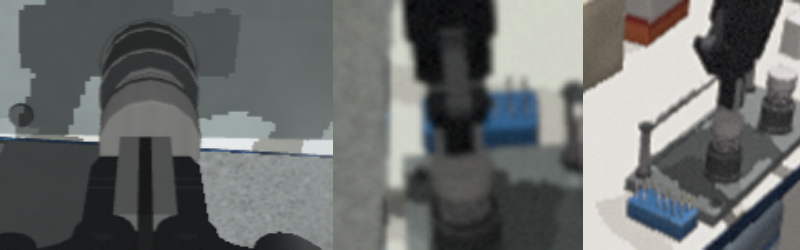

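```bash
python3 - <<'E'
from h import *
for n,cols,rows in(('scene',(331,334,343),(164,200)),('side',(256,259,269),(262,300))):
    a=cv2.cvtColor(cv2.imread(f'pics/{n}0.png'),cv2.COLOR_BGR2GRAY);b=cv2.cvtColor(cam(n)[0],cv2.COLOR_BGR2GRAY)
    for c in cols: print(n,c,rows[0]);print(a[rows[0]:rows[1],c]);print(b[rows[0]:rows[1],c])
print(ctrl.get_obs()['effort'].round(2), np.mean([ctrl.get_obs()['contact_force'] for _ in range(3)],0))
E
```

```text
scene 331 164
[197 222 222 222 220 221 223 223 223 195 151 115  91 101 109 109 103  95
  99 116 126 129  99  62  41  44  62  72  62  42  45  38  42  41  42  47]
[201 222 224 225 224 226 225 227 226 203 158 118  87  96 113 111  96  74
  74  79  84  79  69  52  44  41  48  57  52  43  39  40  40  39  42  46]
scene 334 164
[222 221 222 222 222 224 214 176 140 125 180 211 213 211 198 149 105 100
 103  98  86  94  81  66  66  68  64  70  78  62  43  47  51  50  49  50]
[121 110 100  95  85  68  55  57  73  80  92  98  98  98  99  99 100 102
 102 100  88  93  82  70  69  63  62  53  63  59  48  43  50  48  43  51]
scene 343 164
[133  89  72 101 130 138 138 139 139 135 146 174 202 210 201 150 109 105
  97  95 110 130 133 133 123 106 121 107  90  93 105 112 125 133 126 120]
[ 71  74  66  56  56  63  59  60  82 118 136 122 103  98 103  98  98  94
  89  78  78  82  85  84  73  62  65  69  64  64  69  73  80  85  77  75]
side 256 262
[ 95  89  85  83  77  58  45  42  50  75 111 145 158 163 163 157 144 117
  91  75  70  74  70  70  68  64  66  62  63  66  63  54  47  42  49  55
  50  60]
[21 24 25 37 61 68 65 66 62 64 70 79 85 87 82 84 83 80 73 70 71 65 56 47
 41 42 40 40 46 51 54 51 48 47 49 49 49 56]
side 259 262
[ 93  90  86  80  73  54  50  83 133 159 167 169 168 170 169 171 169 166
 153 120  86  76  78  71  59  55  53  55  61  55  45  51  56  47  29  26
  28  27]
[26 16 12 23 24 23 33 38 36 36 39 58 77 83 84 84 84 83 88 87 85 85 84 78
 64 62 64 65 72 64 46 44 52 46 39 33 30 31]
side 269 262
[ 89  81  83  81  62  46  40  50  89 128 156 164 167 169 166 160 144 114
  86  74  67  67  59  51  50  52  53  52  39  30  35  38  38  33  28  27
  29  29]
[25 33 51 70 65 61 55 57 64 73 80 85 86 85 84 84 84 81 82 80 79 76 68 59
 57 61 64 60 46 40 36 42 43 41 33 29 27 31]
[  0.   -28.04 -33.6    0.     0.    -0.  ] [ 0.31666811 -0.34551197 -0.25851644]
```

The cap side features (scene row ~184-186) have not moved, and force and effort show nothing, so the cap is unloaded. I'll carry on down.

```bash
python3 -m jog '[[[0,0,0.001],[0,0,0]],[[0,0,0.001],[0,0,0]]]'; python3 -m jog '[[[0,0,0.001],[0,0,0]],[[0,0,0.001],[0,0,0]]]'; python3 -m jog '[[[0,0,0.001],[0,0,0]],[[0,0,0.001],[0,0,0]]]'
```

```text
t: 5.1
tool_pos: [0.4881, -0.0787, 0.0628]
tool_rot: [-3.14, -0.099, 0.0]
contact_force: [-0.3, 0.1, -0.4]
opening: -0.0002
grip_force: 0.0
t: 5.3
tool_pos: [0.4881, -0.0787, 0.0617]
tool_rot: [-3.14, -0.099, 0.0]
contact_force: [-0.2, -0.0, -0.2]
opening: 0.0001
grip_force: 0.0
t: 5.5
tool_pos: [0.4881, -0.0787, 0.0607]
tool_rot: [-3.14, -0.099, 0.0]
contact_force: [-0.1, 0.1, -0.7]
opening: 0.0003
grip_force: 0.0
```

```bash
python3 -m jog '[[[0,0,0.001],[0,0,0]],[[0,0,0.002],[0,0,0]],[[0,0,0.002],[0,0,0]]]' | grep -E 'pos|force'; python3 -m jog '[[[0,0,0.001],[0,0,0]],[[0,0,0.002],[0,0,0]],[[0,0,0.002],[0,0,0]]]'| grep -E 'pos|force'; python3 -m jog '[[[0,0,0.001],[0,0,0]],[[0,0,0.002],[0,0,0]],[[0,0,0.002],[0,0,0]]]'| grep -E 'pos|force'; python3 - <<'E'
from h import *
a,C=cam('wrist');b,D=cam('side');s,S=cam('scene')
for X in(C,D,S):print(proj(X,ctrl.get_obs()['tool_pos']))
a=a[180:330,190:390];b=b[230:300,230:300];s=s[130:210,300:380]
r=lambda i:cv2.resize(i,(250,250),interpolation=cv2.INTER_CUBIC)
cv2.imwrite('pics/c4.png',np.hstack([cv2.resize(a,(300,225)),r(b)[:225],r(s)[:225]])[:,:800])
E
```

```text
tool_pos: [0.488, -0.0787, 0.0587]
contact_force: [0.5, -0.1, 0.1]
grip_force: 0.0
tool_pos: [0.488, -0.0787, 0.0567]
contact_force: [-0.2, -1.2, -0.2]
grip_force: 0.0
tool_pos: [0.488, -0.0787, 0.0547]
contact_force: [0.0, 0.1, -0.5]
grip_force: 0.0
[280.12448652 255.09899635]
[263.90318648 283.51560192]
[336.65096358 184.56378386]
```

View pics/c4.png

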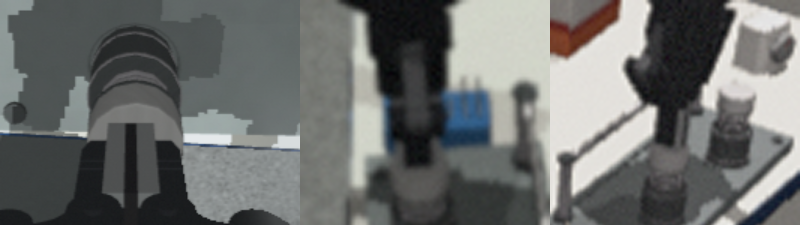

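```bash
python3 - <<'E'
from h import *
for n,cols,rows in(('scene',(334,338,342),(164,204)),):
    a=cv2.cvtColor(cv2.imread(f'pics/{n}0.png'),cv2.COLOR_BGR2GRAY);b=cv2.cvtColor(cam(n)[0],cv2.COLOR_BGR2GRAY)
    for c in cols: print(n,c,rows[0]);print(a[rows[0]:rows[1],c]);print(b[rows[0]:rows[1],c])
print(ctrl.get_obs()['effort'].round(2),ctrl.get_obs()['wrist_torque'])
E
python3 -m jog '[[[0,0,0.001],[0,0,0]],[[0,0,0.001],[0,0,0]]]' | grep -E 'pos|force';python3 -m jog '[[[0,0,0.001],[0,0,0]],[[0,0,0.001],[0,0,0]]]' | grep -E 'pos|force'
```

```text
scene 334 164
[222 221 222 222 222 224 214 176 140 125 180 211 213 211 198 149 105 100
 103  98  86  94  81  66  66  68  64  70  78  62  43  47  51  50  49  50
  64  60  54 102]
[ 96 107 100  93  84  67  57  47  40  30  33  43  75  96  99 102  98 101
 102  99  89  93  80  67  69  65  62  54  64  58  46  47  40  49  46  48
  55  60  53  90]
scene 338 164
[221 222 223 207 172 140 107 109 134 174 198 209 209 210 209 206 164 120
 113 115 112  97  73  86  76  72  69  67  89  78  48  44  53  47  50  45
  62  65  58  99]
[ 24  27  25  37  30  27  21  28  27  29  22  26  35  73  97 105 108 111
 111 109 110  89  77  85  77  75  71  56  59  58  51  48  45  48  49  42
  50  63  55  88]
scene 342 164
[205 161 105  80 110 133 139 139 139 138 163 196 212 212 211 169 120 107
 102 102  94 100 105  91  70  64  77  77  64  56  51  53  59  58  70  79
  70  96 124 140]
[ 35  71  85  85  84  79  81  74  70  67  68  60  67  87 100 105 104 101
  98 101  84  78  82  75  64  47  50  50  56  46  42  46  45  43  51  59
  50  59 105 126]
[  0.   -28.25 -33.26   0.     0.    -0.  ] [0.03639216 0.00668523 0.01030217]
tool_pos: [0.4883, -0.0788, 0.054]
contact_force: [0.1, -0.0, 1.4]
grip_force: 0.5
tool_pos: [0.4884, -0.0788, 0.0532]
contact_force: [-0.4, 0.4, 2.4]
grip_force: 1.3
```

Contact has begun, with Fz 2.4 N and rising. Now pressing towards 12 N.

```bash
python3 -m jog '[[[0,0,0.001],[0,0,0]],[[0,0,0.001],[0,0,0]]]' | grep -E 'pos|force';python3 -m jog '[[[0,0,0.001],[0,0,0]],[[0,0,0.002],[0,0,0]],[[0,0,0.002],[0,0,0]]]' | grep -E 'pos|force';
```

```text
tool_pos: [0.4885, -0.0788, 0.0523]
contact_force: [-0.6, 0.3, 3.1]
grip_force: 2.2
tool_pos: [0.4887, -0.0789, 0.0508]
contact_force: [-1.7, 0.8, 7.9]
grip_force: 3.8
```

```bash
python3 -m jog '[[[0,0,0.001],[0,0,0]],[[0,0,0.001],[0,0,0]]]' | grep -E 'pos|force';python3 -m jog '[[[0,0,0],[0,0,0]],[[0,0,0.001],[0,0,0]],[[0,0,0.001],[0,0,0]]]' | grep -E 'pos|force';
```

```text
tool_pos: [0.4888, -0.0789, 0.0501]
contact_force: [-2.5, 1.3, 9.3]
grip_force: 4.5
tool_pos: [0.489, -0.079, 0.0494]
contact_force: [-2.8, 0.3, 10.4]
grip_force: 5.2
```

```bash
python3 -m jog '[[[0,0,0.001],[0,0,0]],[[0,0,0.001],[0,0,0]],[[0,0,0.001],[0,0,0]],[[0,0,0.001],[0,0,0]],[[0,0,0.001],[0,0,0]]]' | grep -E 'pos|force|t:';python3 -m jog '[[[0,0,0],[0,0,0]],[[0,0,0],[0,0,0]],[[0,0,0],[0,0,0]],[[0,0,0],[0,0,0]],[[0,0,0],[0,0,0]]]' | grep -E 'pos|force'
python3 - <<'E'
from h import *
im,C=cam('scene');cv2.imwrite('pics/s_loadL.png',im); im,C=cam('wrist');cv2.imwrite('pics/w_loadL.png',im)
print(ctrl.get_obs()['t'])
E
```

```text
t: 8.5
tool_pos: [0.4893, -0.079, 0.0489]
tool_rot: [3.139, 0.099, 0.003]
contact_force: [-3.1, 0.7, 11.3]
grip_force: 5.7
tool_pos: [0.4892, -0.079, 0.0489]
contact_force: [-2.6, 0.9, 11.3]
grip_force: 5.7
9.1
```

Left one: about 5.8 mm at 11.3 N, roughly 2 N/mm, so sound. On to the right one.

```bash
python3 -m jog '[[[0,0,-0.01],[0,0,0]],[[0,0,-0.03],[0,0,0]],[[0,0,-0.038],[0,0,0]],[[-0.001,0.04,-0.038],[0,0,0]],[[-0.002,0.08,-0.038],[0,0,0]]]' | grep -E 'pos|force';python3 -m jog '[[[0,0.03,0.008],[0,0,0]],[[0,0.03,0.02],[0,0,0]],[[0,0.03,0.026],[0,0,0]],[[0,0.03,0.026],[0,0,0]]]' | grep -E 'pos|force'
python3 -m jog '[[[0,0,0.001],[0,0,0]],[[0,0,0.002],[0,0,0]],[[0,0,0.002],[0,0,0]]]' | grep -E 'pos|force'
```

```text
tool_pos: [0.4913, -0.1589, 0.0848]
contact_force: [0.0, -0.4, -0.8]
grip_force: 0.0
tool_pos: [0.4916, -0.1871, 0.0567]
contact_force: [0.4, 0.4, 0.1]
grip_force: 0.0
tool_pos: [0.4934, -0.1881, 0.0572]
contact_force: [0.1, -0.3, -0.5]
grip_force: 0.0
```

Now descend and press, expecting contact near 0.0547.

```bash
python3 -m jog '[[[0,0,0.001],[0,0,0]],[[0,0,0.002],[0,0,0]],[[0,0,0.003],[0,0,0]],[[0,0,0.004],[0,0,0]],[[0,0,0.004],[0,0,0]]]' | grep -E 'pos|force';python3 -m jog '[[[0,0,0.001],[0,0,0]],[[0,0,0.002],[0,0,0]],[[0,0,0.003],[0,0,0]],[[0,0,0.003],[0,0,0]]]' | grep -E 'pos|force'
```

```text
tool_pos: [0.4932, -0.1886, 0.053]
contact_force: [0.5, 0.5, 0.1]
grip_force: 0.7
tool_pos: [0.4933, -0.1887, 0.0502]
contact_force: [-0.9, 1.6, 3.9]
grip_force: 2.1
```

```bash
python3 -m jog '[[[0,0,0.001],[0,0,0]],[[0,0,0.002],[0,0,0]],[[0,0,0.003],[0,0,0]],[[0,0,0.003],[0,0,0]]]' | grep -E 'pos|force';python3 -m jog '[[[0,0,0.001],[0,0,0]],[[0,0,0.002],[0,0,0]],[[0,0,0.003],[0,0,0]],[[0,0,0.003],[0,0,0]]]' | grep -E 'pos|force'
```

```text
tool_pos: [0.4935, -0.1888, 0.0475]
contact_force: [-0.6, 1.7, 7.0]
grip_force: 3.5
tool_pos: [0.4937, -0.1889, 0.0451]
contact_force: [-1.8, 1.4, 10.0]
grip_force: 4.7
```

```bash
python3 -m jog '[[[0,0,0.001],[0,0,0]],[[0,0,0.002],[0,0,0]],[[0,0,0.002],[0,0,0]],[[0,0,0.002],[0,0,0]],[[0,0,0.002],[0,0,0]]]' | grep -E 'pos|force|t:';python3 -m jog '[[[0,0,0],[0,0,0]],[[0,0,0],[0,0,0]],[[0,0,0],[0,0,0]],[[0,0,0],[0,0,0]],[[0,0,0],[0,0,0]]]' | grep -E 'pos|force'
python3 -m jog '[[[0,0,0],[0,0,0]],[[0,0,0],[0,0,0]],[[0,0,0],[0,0,0]],[[0,0,0],[0,0,0]]]' | grep -E 'pos|force'
python3 - <<'E'
from h import *
s,_=cam('scene');w,_=cam('wrist');b,_=cam('side');L=cv2.imread('pics/s_loadL.png')
r=lambda i:cv2.resize(i,(260,260),interpolation=cv2.INTER_CUBIC)
cv2.imwrite('pics/ld.png',np.hstack([r(L[130:200,310:380]),r(s[130:200,310:380]),r(b[290:360,230:300])]))
E
```

```text
t: 12.5
tool_pos: [0.4939, -0.1891, 0.0436]
tool_rot: [3.139, 0.099, 0.002]
contact_force: [-2.5, 1.8, 11.5]
grip_force: 5.4
tool_pos: [0.4939, -0.189, 0.0436]
contact_force: [-3.0, 2.1, 10.7]
grip_force: 5.4
tool_pos: [0.4939, -0.189, 0.0436]
contact_force: [-2.8, 1.8, 11.2]
grip_force: 5.4
```

View pics/ld.png

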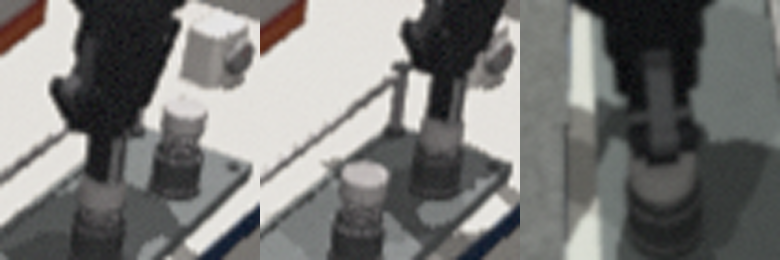

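The right cap sinks about 10.5 mm at 11.2 N and its coil has nearly vanished, so the right spring is the tired one. Lift clear and open.

```bash
python3 -m jog '[[[0,0,-0.01],[0,0,0]],[[0,0,-0.03],[0,0,0]],[[0,0,-0.055],[0,0,0]],[[0,0,-0.055],[0,0,0]]]' | grep -E 'pos|force';python3 -m jog '[[[0,0,0],[0,0,0]],[[0,0,0],[0,0,0]],[[0,0,0],[0,0,0]],[[0,0,0],[0,0,0]]]' 0.65 30
python3 - <<'E'
from h import *
im,C=cam('wrist');g=cv2.cvtColor(im,cv2.COLOR_BGR2GRAY);print(proj(C,[.4937,-.1888,.078]))
cv2.imwrite('pics/w2.png',im)
E
```

```text
tool_pos: [0.4951, -0.1899, 0.1]
contact_force: [0.8, -0.2, 0.9]
grip_force: 0.0
t: 14.35
tool_pos: [0.4924, -0.1883, 0.0956]
tool_rot: [-3.139, -0.099, 0.003]
contact_force: [0.9, 0.4, 0.3]
opening: 0.0551
grip_force: 0.0
[280.91361283 238.73579984]
```

View pics/w2.png

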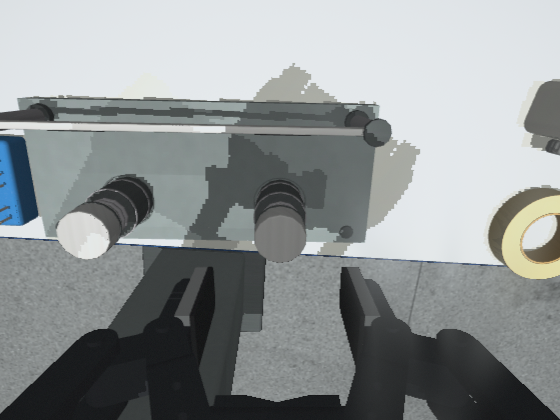

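Right cap top is at (280,235), matching the prediction, and centred between the fingers (213 to 341). Descend around it, in stages.

```bash
python3 -m jog '[[[0,0,0.02],[0,0,0]],[[0,0,0.04],[0,0,0]],[[0,0,0.06],[0,0,0]],[[0,0,0.07],[0,0,0]],[[0,0,0.07],[0,0,0]]]' | grep -E 'pos|force';python3 -m jog '[[[0,0,0.004],[0,0,0]],[[0,0,0.008],[0,0,0]],[[0,0,0.012],[0,0,0]],[[0,0,0.016],[0,0,0]],[[0,0,0.016],[0,0,0]]]' | grep -E 'pos|force';python3 -m jog '[[[0,0,0.002],[0,0,0]],[[0,0,0.004],[0,0,0]],[[0,0,0.006],[0,0,0]],[[0,0,0.006],[0,0,0]]]' | grep -E 'pos|force'
python3 - <<'E'
from h import *
w,_=cam('wrist');b,B=cam('side');s,_=cam('scene')
for z in(.008,.034,.044,.078):print(z,proj(B,[.4937,-.1888,z]).round(1))
r=lambda i:cv2.resize(i,(240,300),interpolation=cv2.INTER_CUBIC)
cv2.imwrite('pics/g1.png',np.hstack([r(b[280:360,236:300]),r(s[120:200,325:389]),cv2.resize(w[150:420,130:420],(320,300))]))
E
```

```text
tool_pos: [0.4917, -0.1878, 0.025]
contact_force: [-0.9, 0.5, -0.3]
grip_force: 0.0
tool_pos: [0.4927, -0.1884, 0.0104]
contact_force: [0.7, -0.5, 1.0]
grip_force: 0.0
tool_pos: [0.4928, -0.1885, 0.0046]
contact_force: [-0.3, 0.5, 0.1]
grip_force: 0.0
0.008 [269.7 351.7]
0.034 [269.  342.9]
0.044 [268.8 339.4]
0.078 [267.9 327.1]
```

View pics/g1.png

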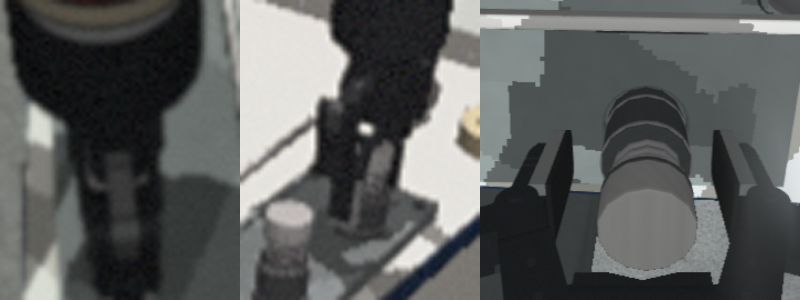

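```bash
python3 - <<'E'
from h import *
b,B=cam('side');s,S=cam('scene')
for z in(.014,.022,.03,.04,.05):print(z,proj(B,[.493,-.231,z]).round(1),proj(S,[.482,-.146,z]).round(1),proj(S,[.482,-.161,z]).round(1))
g=cv2.cvtColor(b,cv2.COLOR_BGR2GRAY)
print(g[340:376,266:270].mean(1).astype(int))
E
```

```text
0.014 [269.8 373.2] [351.4 188.2] [354.5 185.8]
0.022 [269.6 370.5] [351.8 185.5] [354.8 183.1]
0.03 [269.4 367.9] [352.2 182.8] [355.2 180.4]
0.04 [269.2 364.4] [352.7 179.4] [355.7 177. ]
0.05 [268.9 361. ] [353.2 176. ] [356.2 173.6]
[61 64 60 55 47 39 36 31 30 26 18 18 17 19 24 23 23 18 18 20 20 26 38 49
 54 57 57 60 60 59 58 56 56 56 56 58]
```

```bash
python3 -m jog '[[[0.001,0,0.002],[0,0,0]],[[0.001,0,0.004],[0,0,0]],[[0.001,0,0.005],[0,0,0]],[[0.001,0,0.005],[0,0,0]],[[0.001,0,0.005],[0,0,0]]]' | grep -E 'pos|force';python3 -m jog '[[[0,0,0.002],[0,0,0]],[[0,0,0.004],[0,0,0]],[[0,0,0.004],[0,0,0]]]' | grep -E 'pos|force'
```

```text
tool_pos: [0.494, -0.1885, -0.0002]
contact_force: [0.9, 0.3, -0.2]
grip_force: 0.0
tool_pos: [0.4938, -0.1884, -0.0045]
contact_force: [-0.2, -0.5, -0.4]
grip_force: 0.0
```

```bash
python3 -m jog '[[[0,0,0],[0,0,0]],[[0,0,0],[0,0,0]],[[0,0,0],[0,0,0]],[[0,0,0],[0,0,0]],[[0,0,0],[0,0,0]]]' 0.3 35 | grep -E 'pos|force|open';python3 -m jog '[[[0,0,0],[0,0,0]],[[0,0,0],[0,0,0]],[[0,0,0],[0,0,0]]]' | grep -E 'pos|force|open'
```

```text
tool_pos: [0.4943, -0.1887, -0.0038]
contact_force: [-0.0, 0.2, 1.1]
opening: 0.0328
grip_force: 35.1
tool_pos: [0.4943, -0.1887, -0.0039]
contact_force: [0.1, 0.1, 2.4]
opening: 0.0327
grip_force: 35.1
```

```bash
python3 -m jog '[[[0,0,-0.005],[0,0,0]],[[0,0,-0.01],[0,0,0]],[[0,0,-0.02],[0,0,0]],[[0,0,-0.03],[0,0,0]],[[0,0,-0.03],[0,0,0]]]' | grep -E 'pos|force|open';python3 -m jog '[[[0,0,-0.015],[0,0,0]],[[0,0,-0.035],[0,0,0]],[[0,0,-0.055],[0,0,0]],[[0,0,-0.065],[0,0,0]],[[0,0,-0.065],[0,0,0]]]' | grep -E 'pos|force|open'
python3 - <<'E'
from h import *
w,_=cam('wrist');b,B=cam('side');s,S=cam('scene')
cv2.imwrite('pics/s_lift.png',s)
r=lambda i:cv2.resize(i,(240,300),interpolation=cv2.INTER_CUBIC)
cv2.imwrite('pics/g2.png',np.hstack([r(b[260:370,224:312]),r(s[80:190,315:403]),cv2.resize(w[150:420,130:420],(320,300))]))
E
```

```text
tool_pos: [0.4956, -0.1893, 0.0282]
contact_force: [-0.9, -0.5, -1.0]
opening: 0.0327
grip_force: 35.2
tool_pos: [0.4954, -0.1893, 0.0933]
contact_force: [-0.2, -0.6, -0.8]
opening: 0.033
grip_force: 35.2
```

View pics/g2.png

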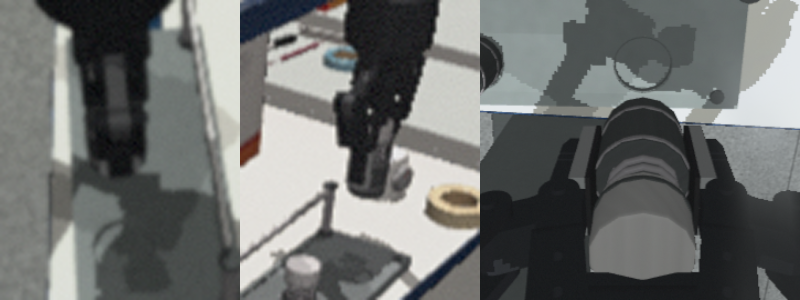

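Grip holds and the spring is upright. Carry it to the tray at about (0.506, 0.265).

```bash
python3 -m jog '[[[0.001,-0.01,-0.02],[0,0,0]],[[0.003,-0.035,-0.02],[0,0,0]],[[0.006,-0.07,-0.02],[0,0,0]],[[0.009,-0.105,-0.02],[0,0,0]],[[0.012,-0.14,-0.02],[0,0,0]]]' | grep -E 'pos';python3 -m jog '[[[0.003,-0.035,0],[0,0,0]],[[0.006,-0.07,0],[0,0,0]],[[0.009,-0.105,0],[0,0,0]],[[0.012,-0.14,0],[0,0,0]],[[0.015,-0.175,0],[0,0,0]]]' | grep -E 'pos|force|open';python3 -m jog '[[[0.003,-0.035,0],[0,0,0]],[[0.006,-0.07,0],[0,0,0]],[[0.009,-0.105,0],[0,0,0]],[[0.012,-0.13,0],[0,0,0]],[[0.012,-0.137,0],[0,0,0]]]' | grep -E 'pos|force|open'
python3 -m jog '[[[0,0,0],[0,0,0]],[[0,0,0],[0,0,0]],[[0,0,0],[0,0,0]]]' | grep -E 'pos|force|open'
python3 - <<'E'
from h import *
w,C=cam('wrist');cv2.imwrite('pics/w3.png',w)
print(proj(C,[.506,.265,.002]))
E
```

```text
tool_pos: [0.4962, -0.0467, 0.1094]
tool_pos: [0.5001, 0.1288, 0.1093]
contact_force: [0.8, -0.4, -1.8]
opening: 0.0327
grip_force: 35.2
tool_pos: [0.5035, 0.2668, 0.1093]
contact_force: [-1.4, -1.0, -1.5]
opening: 0.0329
grip_force: 35.3
tool_pos: [0.5045, 0.2638, 0.1105]
contact_force: [0.5, 0.0, -1.8]
opening: 0.0327
grip_force: 35.3
[277.41906083 191.55180752]
```

View pics/w3.png

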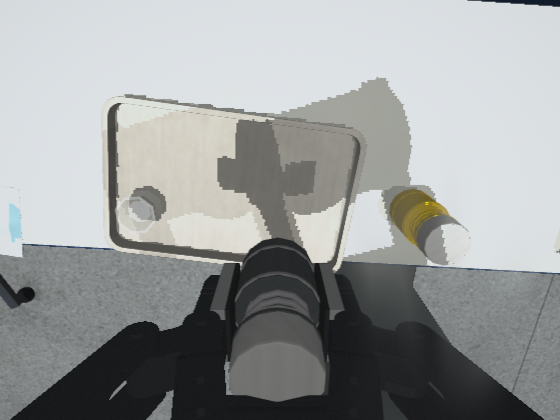

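The tray spans (105-365, 97-268), the dish is at (145,210) and the target projects to (277,191), which is clear. Lower.

```bash
python3 -m jog '[[[0,0,0.02],[0,0,0]],[[0,0,0.045],[0,0,0]],[[0,0,0.07],[0,0,0]],[[0,0,0.09],[0,0,0]],[[0,0,0.1],[0,0,0]]]' | grep -E 'pos';python3 -m jog '[[[0,0,0.004],[0,0,0]],[[0,0,0.008],[0,0,0]],[[0,0,0.012],[0,0,0]],[[0,0,0.014],[0,0,0]],[[0,0,0.014],[0,0,0]]]' | grep -E 'pos|force|open';python3 -m jog '[[[0,0,0.001],[0,0,0]],[[0,0,0.002],[0,0,0]],[[0,0,0.003],[0,0,0]],[[0,0,0.003],[0,0,0]]]' | grep -E 'pos|force|open'
```

```text
tool_pos: [0.5033, 0.2636, 0.0087]
tool_pos: [0.5048, 0.2651, -0.0028]
contact_force: [-0.2, -0.4, -1.8]
opening: 0.0326
grip_force: 35.3
tool_pos: [0.5045, 0.265, -0.0062]
contact_force: [-0.6, -0.1, -1.6]
opening: 0.0327
grip_force: 35.3
```

```bash
python3 -m jog '[[[0,0,0.001],[0,0,0]],[[0,0,0.002],[0,0,0]],[[0,0,0.003],[0,0,0]],[[0,0,0.003],[0,0,0]]]' | grep -E 'pos|force|open';python3 -m jog '[[[0,0,0.001],[0,0,0]],[[0,0,0.001],[0,0,0]],[[0,0,0.001],[0,0,0]]]' | grep -E 'pos|force|open'
```

```text
tool_pos: [0.5045, 0.2649, -0.0093]
contact_force: [0.7, -0.7, -1.9]
opening: 0.0326
grip_force: 35.3
tool_pos: [0.5048, 0.2651, -0.0098]
contact_force: [-0.8, -0.6, 0.6]
opening: 0.0328
grip_force: 35.5
```

Touchdown: the force changed sign at exactly the expected height. Add half a millimetre, release gently, and rise.

```bash
python3 -m jog '[[[0,0,0.0005],[0,0,0]],[[0,0,0.0005],[0,0,0]]]' | grep -E 'pos|force';python3 -m jog '[[[0,0,0],[0,0,0]],[[0,0,0],[0,0,0]],[[0,0,0],[0,0,0]],[[0,0,0],[0,0,0]],[[0,0,0],[0,0,0]]]' 0.65 | grep -E 'pos|force|open';python3 -m jog '[[[0,0,-0.01],[0,0,0]],[[0,0,-0.03],[0,0,0]],[[0,0,-0.06],[0,0,0]],[[0,0,-0.1],[0,0,0]],[[0,0,-0.14],[0,0,0]]]' | grep -E 'pos|force|open'
python3 -m jog '[[[0,0,0],[0,0,0]],[[0,0,0],[0,0,0]],[[0,0,0],[0,0,0]]]' | grep -E 'pos|force|t:'
python3 - <<'E'
from h import *
w,C=cam('wrist');s,S=cam('scene')
for z in(.002,.072):print(proj(C,[.505,.265,z]),proj(S,[.505,.265,z]))
cv2.imwrite('pics/end.png',np.hstack([cv2.resize(w,(400,300)),cv2.resize(s[140:350,130:410],(400,300))]))
E
```

```text
tool_pos: [0.5048, 0.2651, -0.0098]
contact_force: [-2.6, -1.5, 4.2]
grip_force: 35.9
tool_pos: [0.5046, 0.265, -0.0107]
contact_force: [-0.1, 0.3, 0.1]
opening: 0.0554
grip_force: 0.0
tool_pos: [0.5043, 0.2649, 0.1312]
contact_force: [0.9, 0.0, -0.3]
opening: 0.0553
grip_force: 0.0
t: 24.25
tool_pos: [0.5038, 0.2647, 0.1284]
tool_rot: [3.139, 0.099, -0.003]
contact_force: [0.1, 0.1, -0.4]
grip_force: 0.0
[278.41379776 185.72452308] [230.71419961 277.89762874]
[278.92669236 214.66860064] [228.63070211 250.55548429]
```

View pics/end.png

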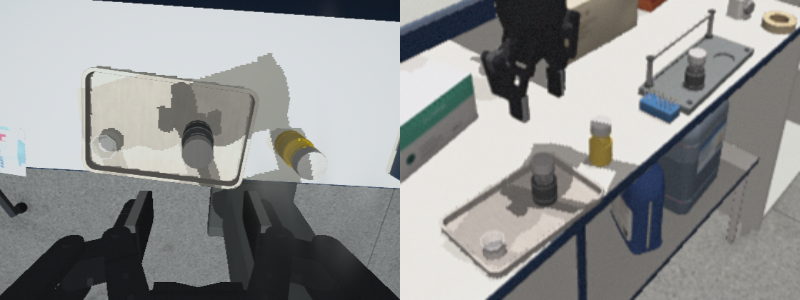

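The spring stands upright in the tray, the good one is still in its left seat, the dish and bur stand look untouched, and the arm is clear.

```bash
python3 -c "
from station import job
print(job.finish_job())"
```

```text
the job is handed in; nothing more can be done
None
```

I load-tested both springs at about 11 N: the left sank about 6 mm (sound) and stays in its seat, and the right sank about 10.5 mm (tired) and now stands upright in the tray; the job is handed in, but no verdict came back.

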